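Line up the linearity-check vials by shade

TASK

The analyser's linearity check needs its six vials in the blue tray in order of shade. The white blank and the almost black top standard already stand in the two end pockets; set the pale pink, rose, red and dark red vials upright in the four empty pockets between them, one to a pocket, so that the row darkens steadily from the white end to the black end. Set the glass vials down without dropping them or knocking any over, leave the two end vials in their pockets and do not disturb the control vials with green and blue caps.

Things in the scene. Friction and masses are not known exactly. Their poses are not given: they have to be found in the camera images.
- tray: Fixed blue tray: 56 mm across (x), 306 mm long (y) plus a 16 mm tab at each end, 22 mm high. One row of six open pockets 44 x 44 mm, walls 6 mm, floors 6 mm above the bench, centres at x = 0, y = -0.125, -0.075, -0.025, 0.025, 0.075, 0.125 m. Origin: middle of the underside; z up. The white and the almost black vial stand in the two outer pockets, either way round.
- vial_white: Blank, already in an end pocket (either end): sealed glass vial, white contents and cap. All six vials of the set are alike but for shade: 60 mm high, 30 g, glass body 24 mm diameter up to 38 mm, ribbed cap 25 mm diameter from 38 to 60 mm in the shade of the contents. Origin: centre of the underside, z up. Stays in its pocket.
- vial_black_red: Top standard, already in the other end pocket: like the white vial (60 mm high, 24 mm body, 25 mm cap, origin at the centre of the underside, z up) but almost black red, the darkest. Stays in its pocket.
- vial_pale_pink: Vial to place, the palest of the four: pale pink contents and cap. Stands upright on the bench in front or to the right of the tray; 60 mm high, 24 mm body, 25 mm cap from 38 to 60 mm, 30 g, origin at the centre of the underside, z up. Belongs next to the white vial. The tall analyser, in the way of wide swings, stands beyond the line from (0.56, -0.16) to (0.69, 0.14) m.
- vial_rose: Vial to place, second palest: rose (mid pink) contents and cap. Same form, size and origin as the pale pink one.
- vial_red: Vial to place, third: strong red contents and cap. Same form, size and origin as the pale pink one.
- vial_dark_red: Vial to place, fourth and darkest of the four: dark wine-red contents and cap. Same form, size and origin as the pale pink one. Belongs in the pocket next to the almost black vial.
- control_green: Bystander, not of the set: control vial with a green cap, 24 mm diameter, 52 mm high, standing upright among the vials. Origin: centre of the underside, z up. Leave alone.
- control_blue: Bystander, not of the set: control vial with a blue cap, 24 mm diameter, 52 mm high, standing upright among the vials. Origin: centre of the underside, z up. Leave alone.

How it is judged:
By the outcome, as a careful person would: the job done as asked, in the order asked, and still so for the second after the job is handed in, with the robot touching nothing.
It also fails if it takes over 80 s, if anything falls off the work surface, if the arm or the gripper's body presses on something with over 40 N, if the wrist force passes 120 N, or if a joint passes its speed limit or range.

ROBOT

A 6-joint arm with a two-finger parallel gripper is mounted at the origin on a cart in front of the work surface, level with it; the furniture and walls round the work are solid. World frame = base frame: x ahead of the robot, y to its left, z up, the work surface at z = 0. Lengths are in m, angles in rad, forces in N, time in s.
With the tool pointing down it reaches from about 0.275 to 0.725 m from the base axis. Payload 5.6 kg.
Tool frame: the origin (TCP) lies on the front face of the gripper's body, between the roots of the fingers; the fingertips stand 73 mm ahead of it and the grasp point (between the pads) lies robot.grip_point_offset ahead of it (robot.grip_point_offset is the distance from the TCP to the grasp point, in m); z points along the fingers, y is the line along which they close (so a half turn about z gives the same grasp; the last joint's range is limited). The gripper opens to 85 mm and grips with 20 to 120 N. Pads are 22 mm wide; open, the fingers measure 114 mm over their backs; the gripper's body (76 mm by 85 mm) begins 54 mm behind the grasp point. The pads swing forward as they close: fully open they stand 13 mm farther back than shut.
Start: joints at [1.594, 0.255, 0.108, 0, -1.424, -0.285], TCP at [0.142, 0.531, 0.304] pointing down, gripper open.
Joint ranges: [-2.95, 2.95], [-1.21, 1.97], [-1.09, 1.5], [-2.87, 1.71], [-2.94, -0.07], [-3.05, 3.05]. Speed limits (rad/s): [2.57, 2.57, 3.14, 3.14, 3.14, 3.14].

INTERFACE

Orientations are given as a rotation vector (axis times angle).
In Python, from station import observe, eyes, ticket, robot gives the robot as it stands. The module is installed in compiled form; this text tells all that it offers.
- The arm moves only by the shell command python3 -m handwheel 'ROWS'. ROWS is a JSON object whose one key "motion" holds one flat list of numbers, 7 for each row, row after row: the shift along the tool's x, y, z in m, then the turn, a rotation vector about the tool's x, y, z in degrees, then the opening, from -1 (shut) to 1 (fully open). In form: {"motion": [dx, dy, dz, wx, wy, wz, hand, dx, dy, dz, wx, wy, wz, hand, ...]}. A call has 1 to 5 rows; each row is the pose to reach, as a shift and turn from the pose commanded when the call began, along the tool's axes at that moment; what a row does not reach only later rows make up. A row lasts 1/8 s, in which the tool goes at most 62.5 mm and 10.7 degrees, less where a joint would pass 70% of its speed; a pose out of reach is approached as far as the arm can. A call with a gripper value outside its range is refused whole. The fingers move at their own pace and stop on an object; the grip force is fixed at half the most. Time passes only in rows, so rows that repeat a pose let the fingers close. It gives the time, the measured TCP pose, the force, the opening and the grip force at its end, in the units of the state.
- observe(): the state, without advancing time (a new reading comes with each control period).
- eyes.get_image(name): name is "side" or "top" or "wrist"; returns a dict with "pixels" (420x560x3 uint8, blue, green, red), "z_map" (420x560 float32, m along the optical axis (not along the pixel's ray), 0 where there is no reading), "mtx" (3x3 intrinsics, pixels), "extrinsics" (4x4, takes a point from world to camera coordinates); the wrist camera has in their place "tool_from_camera" (4x4, takes a point from camera to tool coordinates, whose origin is the TCP and whose axes are the flange's). Camera axes: x right, y down, z forward; pixel columns grow to the right and rows downward; lengths in m; the calibration is good to about 2 mm. A picture is of the moment at which its call begins: read the wrist's pose just before it.
- ticket.sign_off(): hands the job in; it is judged then, once.
The state is a dict: "time_s": time; "q": joint angles; "joint_vel": joint speeds; "tau": joint torques, N m; "tool_pos": TCP position; "eef_rot": TCP orientation; "wrist_force": force on the tool from outside, world axes, zero at the start; "ft_torque": the same for the moment, N m; "grip_width": finger opening in m; "gripper_force": force on a finger pad.
Only numpy, scipy, OpenCV 4.12 (cv2) and the standard library are available. Lean on these libraries where they do the work, as an engineer would, in place of code of your own. Each camera call takes 0.05 s, during which the arm holds its last target. There are 200 camera calls.

## Working session

There is one attempt and no reset: what is moved stays moved. The work goes in short steps, Python scripts to look and compute and a shell command to move; the robot and the scene stay as the last step left them, time stands still between calls to the robot, and variables do not carry over. Pictures are saved under pics/ and viewed, at most 14 in all, crops included, and the job is handed in when it is done.

```bash
mkdir -p pics
cat > h.py <<'E'
import numpy as np, cv2
from scipy.spatial.transform import Rotation as R
from station import observe, eyes, ticket, robot
def ray(im,u,v,z):
    K=im["mtx"];T=np.array(im["extrinsics"]);C=-T[:3,:3].T@T[:3,3]
    d=T[:3,:3].T@np.linalg.inv(K)@np.array([u,v,1.]);return C+d*(z-C[2])/d[2]
def cloud(im):
    K=np.array(im["mtx"]);T=np.array(im["extrinsics"]);z=im["z_map"]
    v,u=np.mgrid[:420,:560]
    p=np.stack([(u-K[0,2])/K[0,0]*z,(v-K[1,2])/K[1,1]*z,z],-1)
    return (p-T[:3,3])@T[:3,:3]
E
python3 - <<'E'
from h import *
s=observe();print(s,robot.grip_point_offset)
for n in("top","side"):
    im=eyes.get_image(n);cv2.imwrite(f"pics/{n}0.png",im["pixels"]);np.save(n+"0.npy",im,allow_pickle=True)
    T=np.array(im["extrinsics"]);print(n,-T[:3,:3].T@T[:3,3],T[2,:3])
E
```

```text
{'time_s': 0.0, 'q': array([ 1.59362559e+00,  2.55754300e-01,  1.06990109e-01, -5.02518359e-04,
       -1.42387559e+00, -2.84601185e-01]), 'joint_vel': array([ 0.0008705 , -0.00042844, -0.00104802,  0.00165258,  0.00111764,
       -0.00073552]), 'tau': array([ 8.32377991e-04, -3.86637282e+01,  2.37930429e+01,  5.36503538e+00,
       -6.27922593e-03, -7.61169474e-06]), 'tool_pos': array([0.14217329, 0.53093598, 0.30298185]), 'eef_rot': array([ 3.11282475e+00, -4.09884869e-01, -3.27977193e-04]), 'wrist_force': array([0.14814604, 0.20702616, 0.23667485]), 'ft_torque': array([-0.02195866,  0.00253349,  0.01505178]), 'gripper_force': 0.0, 'grip_width': 0.08562785275582528} 0.0539
top [0.43372108 0.16183654 0.91816757] [ 0.13362525  0.01421832 -0.99092993]
side [0.2948476  0.90239837 0.52213002] [ 0.2575881  -0.80390194 -0.53608771]
```

View pics/top0.png

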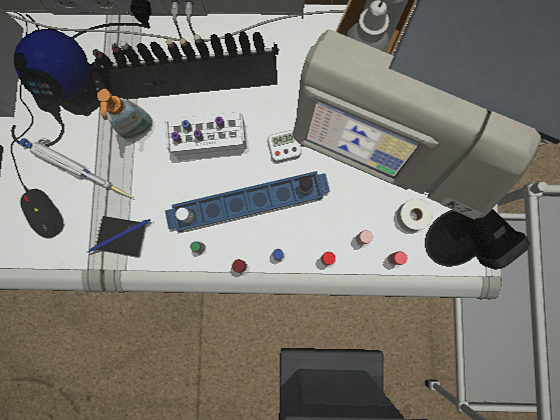

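View pics/side0.png

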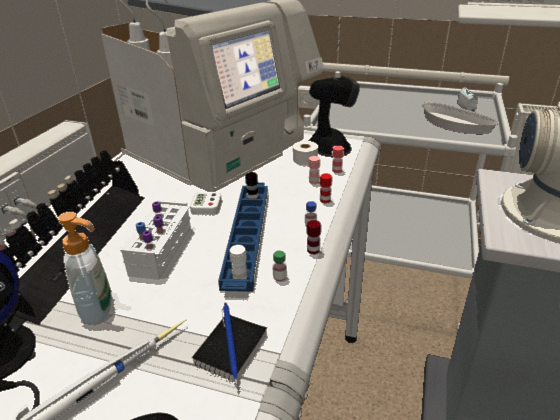

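The top view shows the tray tilted, with white at (183,215) and black at (306,185). The loose vials are dark red (239,266), red (328,259), pale pink (366,237) and rose (400,258), and the controls are green (196,247) and blue (278,255). The side view agrees: the white end is nearest that camera.

Run:
```python
from h import *
im=np.load("top0.npy",allow_pickle=True).item();si=np.load("side0.npy",allow_pickle=True).item()
P=cloud(im);S=cloud(si)
for n,u,v in[("white",183,215),("black",306,185),("dark",239,266),("red",328,259),("pale",366,237),("rose",400,258),("green",196,247),("blue",278,255)]:
    h=.052 if n in("green","blue") else .06
    c0=ray(im,u,v,h)
    out=[]
    for Q in(P,S):
        m=(np.hypot(Q[...,0]-c0[0],Q[...,1]-c0[1])<.022)&(Q[...,2]>h-.008)&(Q[...,2]<.09)
        q=Q[m];zt=np.median(q[:,2]) if len(q) else 0
        q=q[q[:,2]>zt-.004]
        c=(np.percentile(q[:,:2],2,axis=0)+np.percentile(q[:,:2],98,axis=0))/2
        out+= [len(q),np.round(c,4),np.round(np.ptp(q[:,:2],axis=0),3),round(float(np.median(q[:,2])),4)]
    print(n,np.round(c0,3),*out)
# tray by blue mask at top rim
hsv=cv2.cvtColor(im["pixels"],cv2.COLOR_BGR2HSV)
m=cv2.inRange(hsv,(98,90,40),(118,255,200));m[:160]=0;m[240:]=0;m[:,:160]=0;m[:,335:]=0
m=cv2.morphologyEx(m,cv2.MORPH_CLOSE,np.ones((5,5)))
c=max(cv2.findContours(m,0,2)[0],key=cv2.contourArea)
w=np.array([ray(im,*p[0],.022)[:2] for p in c],np.float32)
print(cv2.minAreaRect(w))
T=np.array(si["extrinsics"]);
```

```text
white [0.541 0.364 0.06 ] 129 [0.5432 0.3638] [0.023 0.025] 0.0675 154 [0.5445 0.3681] [0.025 0.027] 0.065
black [0.605 0.124 0.06 ] 131 [0.6098 0.1246] [0.025 0.023] 0.0678 90 [0.6107 0.1287] [0.023 0.027] 0.0644
dark [0.444 0.251 0.06 ] 130 [0.4454 0.2519] [0.025 0.025] 0.0618 117 [0.4468 0.2571] [0.024 0.024] 0.059
red [0.461 0.081 0.06 ] 132 [0.4632 0.0788] [0.023 0.023] 0.0619 79 [0.4643 0.0823] [0.024 0.027] 0.0588
pale [0.504 0.008 0.06 ] 131 [0.5055 0.0076] [0.025 0.023] 0.062 66 [0.5068 0.0118] [0.024 0.028] 0.0584
rose [ 0.465 -0.057  0.06 ] 134 [ 0.466  -0.0582] [0.025 0.024] 0.0625 57 [ 0.4667 -0.0542] [0.024 0.025] 0.0589
green [0.48  0.337 0.052] 82 [0.4808 0.338 ] [0.018 0.018] 0.0532 95 [0.4833 0.3428] [0.02  0.021] 0.0503
blue [0.467 0.177 0.052] 79 [0.4699 0.1773] [0.018 0.018] 0.0535 65 [0.4708 0.1818] [0.02 0.02] 0.0501
((0.5778084397315979, 0.24280184507369995), (0.05483125522732735, 0.3345901072025299), 14.232717514038086)
```

```bash
cat >> h.py <<'E'
ANG=14.2; TC=np.array([.578,.2445]); d=np.array([-np.sin(np.radians(ANG)),np.cos(np.radians(ANG))])
V=dict(dark=(.446,.2540),red=(.4637,.0805),pale=(.506,.0097),rose=(.4664,-.0562))
PK={n:TC+t*d for n,t in dict(pale=.075,rose=.025,red=-.025,dark=-.075).items()}
RD=R.from_matrix(np.array([[-d[0],d[1],0],[-d[1],-d[0],0],[0,0,-1]]))  # columns: tool x=-d, y=(d1,-d0), z down
def go(xy,z):
    s=observe();Rc=R.from_rotvec(s["eef_rot"])
    print("t %.2f"%s["time_s"],"p",np.round(s["tool_pos"],4),"F",np.round(s["wrist_force"],1),"w %.4f"%s["grip_width"],"gf %.0f"%s["gripper_force"])
    print("shift",np.round(Rc.inv().apply(np.array([*xy,z])-s["tool_pos"]),4),"turn",np.round((Rc.inv()*RD).as_rotvec(degrees=True),2))
E
python3 -c "
from h import *
print(RD.as_matrix(),PK);go(V['dark'],.2)"
```

```text
Traceback (most recent call last):
  File "h.py", line 15, in <module>
    RD=R.from_matrix(np.array([[-d[0],d[1],0],[-d[1],-d[0],0],[0,0,-1]]))  # columns: tool x=-d, y=(d1,-d0), z down
  File "scipy/spatial/transform/_rotation.pyx", line 1143, in scipy.spatial.transform._rotation.Rotation.from_matrix
ValueError: Non-positive determinant (left-handed or null coordinate frame) in rotation matrix 0: [[ 0.24530739  0.96944535  0.        ]
 [-0.96944535  0.24530739  0.        ]
 [ 0.          0.         -1.        ]].
```

```bash
sed -i 's/^RD=.*/RD=R.from_matrix(np.array([[-d[0],-d[1],0],[-d[1],d[0],0],[0,0,-1]]))  # tool x=-d, y=toward robot, z down/' h.py
python3 -c "
from h import *
print(PK);go(V['dark'],.2)"
```

```text
{'pale': array([0.55960195, 0.3172084 ]), 'rose': array([0.57186732, 0.26873613]), 'red': array([0.58413268, 0.22026387]), 'dark': array([0.59639805, 0.1717916 ])}
t 0.10 p [0.1422 0.531  0.3031] F [ 1.4 -0.5  0.4] w 0.0853 gf 0
shift [0.3651 0.1887 0.1034] turn [ 9.00e-02 -6.00e-02  6.08e+01]
```

```bash
python3 -m handwheel '{"motion":[0.07,0.037,0,0,0,10,0.1,0.14,0.074,0,0,0,20,0.1,0.21,0.11,0.02,0,0,30,0.1,0.28,0.145,0.04,0,0,40,0.1,0.34,0.175,0.05,0,0,50,0.1]}'; python3 -c "
from h import *
go(V['dark'],.2)"
```

```text
time_s: 0.72
tool_pos: [0.3715, 0.3214, 0.267]
eef_rot: [2.645, -1.695, -0.0]
wrist_force: [0.7, 1.2, -0.2]
grip_width: 0.0472
gripper_force: 0.0
t 0.72 p [0.3715 0.3214 0.267 ] F [ 0.7  1.2 -0.2] w 0.0472 gf 0
shift [ 0.0924 -0.0395  0.067 ] turn [ 3.000e-02 -1.000e-02  1.049e+01]
```

```bash
python3 -m handwheel '{"motion":[0.05,-0.02,0.03,0,0,10.5,0.1,0.092,-0.039,0.06,0,0,10.5,0.1,0.092,-0.039,0.067,0,0,10.5,0.1,0.092,-0.039,0.067,0,0,10.5,0.1]}'
python3 - <<'E'
from h import *
go(V['dark'],.101)
s=observe();im=eyes.get_image("wrist");cv2.imwrite("pics/w1.png",im["pixels"])
K=np.array(im["mtx"]);T=np.array(im["tool_from_camera"]);print(T.round(3))
z=im["z_map"];v,u=np.mgrid[:420,:560]
p=np.stack([(u-K[0,2])/K[0,0]*z,(v-K[1,2])/K[1,1]*z,z],-1)@T[:3,:3].T+T[:3,3]
w=R.from_rotvec(s["eef_rot"]).apply(p.reshape(-1,3))+s["tool_pos"]
m=(np.hypot(*(w[:,:2]-V['dark']).T)<.02)&(w[:,2]>.053)&(w[:,2]<.068)
q=w[m];print(len(q),(np.percentile(q,2,axis=0)+np.percentile(q,98,axis=0))/2,np.ptp(q,axis=0))
E
```

```text
time_s: 1.23
tool_pos: [0.4446, 0.256, 0.2001]
eef_rot: [2.482, -1.923, -0.0]
wrist_force: [0.7, 0.3, 0.2]
grip_width: 0.0466
gripper_force: 0.0
t 1.23 p [0.4446 0.256  0.2001] F [0.7 0.3 0.2] w 0.0466 gf 0
shift [ 0.0022 -0.001   0.0991] turn [ 0.08 -0.04  0.27]
[[ 0.001 -0.945 -0.326  0.085]
 [ 1.     0.001 -0.    -0.   ]
 [ 0.    -0.326  0.945 -0.069]
 [ 0.     0.     0.     1.   ]]
937 [0.4478883  0.25237398 0.05730058] [0.02532823 0.0249073  0.00822306]
```

View pics/w1.png

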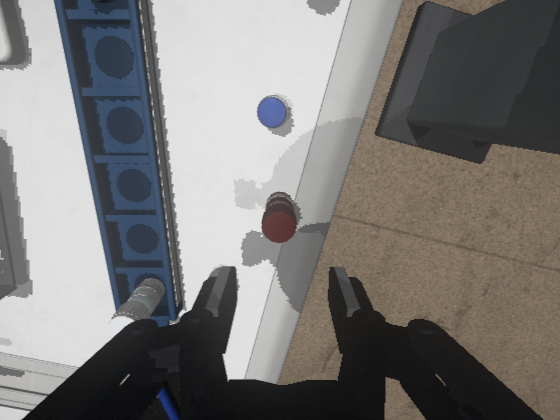

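The wrist view shows the dark red cap at (279,222), centred between the fingers (about x=282). The tray pockets are on the left and the blue control at (272,112) is well clear.

```bash
python3 -m handwheel '{"motion":[0.003,-0.002,0.04,0,0,0.3,0.1,0.003,-0.002,0.08,0,0,0.3,0.1,0.003,-0.002,0.099,0,0,0.3,0.1,0.003,-0.002,0.099,0,0,0.3,0.1]}'; python3 -m handwheel '{"motion":[0,0,0,0,0,0,-1,0,0,0,0,0,0,-1,0,0,0,0,0,0,-1,0,0,0,0,0,0,-1]}'
python3 - <<'E'
from h import *
go((.447,.253),.101)
s=observe();im=eyes.get_image("wrist");cv2.imwrite("pics/w2.png",im["pixels"])
E
```

```text
time_s: 1.78
tool_pos: [0.4467, 0.2545, 0.1014]
eef_rot: [2.48, -1.927, -0.0]
wrist_force: [0.1, -0.6, 1.1]
grip_width: 0.047
gripper_force: 0.0
time_s: 2.28
tool_pos: [0.4482, 0.2548, 0.1035]
eef_rot: [-2.477, 1.927, -0.001]
wrist_force: [-2.5, 1.0, 7.3]
grip_width: 0.0232
gripper_force: 59.0
t 2.27 p [0.4482 0.2548 0.1035] F [-2.5  1.   7.3] w 0.0232 gf 59
shift [0.0014 0.0016 0.0025] turn [-0.18  0.11  0.02]
```

View pics/w2.png

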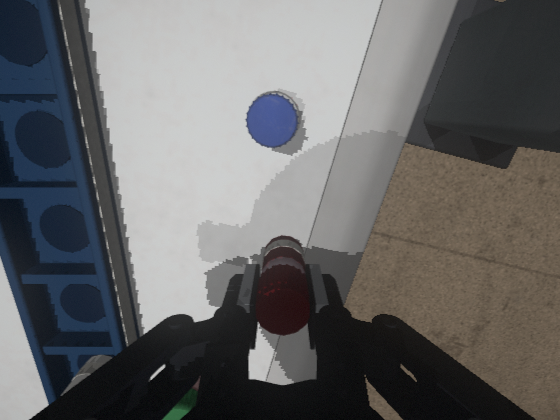

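The dark red cap is held at (283,300), with both pads on it. The controls are clear.

```bash
python3 -m handwheel '{"motion":[0,0,-0.05,0,0,0,-1,0,0,-0.1,0,0,0,-1,0,0,-0.1,0,0,0,-1]}'
python3 - <<'E'
from h import *
go(PK['dark'],.2)
E
```

```text
time_s: 2.7
tool_pos: [0.4494, 0.2553, 0.2067]
eef_rot: [-2.471, 1.923, -0.003]
wrist_force: [-0.9, 0.8, -0.7]
grip_width: 0.0231
gripper_force: 59.0
t 2.70 p [0.4494 0.2553 0.2067] F [-0.9  0.8 -0.7] w 0.0231 gf 59
shift [ 0.1171 -0.1219  0.0073] turn [-0.53  0.26  0.03]
```

```bash
python3 -m handwheel '{"motion":[0.04,-0.04,0,0,0,0,-1,0.08,-0.08,0,0,0,0,-1,0.117,-0.122,0,0,0,0,-1,0.117,-0.122,0,-0.4,0.2,0,-1,0.117,-0.122,0,-0.4,0.2,0,-1]}'
cat >> h.py <<'E'
def wcloud():
    s=observe();im=eyes.get_image("wrist")
    K=np.array(im["mtx"]);T=np.array(im["tool_from_camera"]);z=im["z_map"];v,u=np.mgrid[:420,:560]
    p=np.stack([(u-K[0,2])/K[0,0]*z,(v-K[1,2])/K[1,1]*z,z],-1)@T[:3,:3].T+T[:3,3]
    return im["pixels"],R.from_rotvec(s["eef_rot"]).apply(p.reshape(-1,3)).reshape(p.shape)+s["tool_pos"]
E
python3 - <<'E'
from h import *
go(PK['dark'],.2)
px,w=wcloud();cv2.imwrite("pics/w3.png",px)
hsv=cv2.cvtColor(px,cv2.COLOR_BGR2HSV)
m=(cv2.inRange(hsv,(95,80,20),(120,255,220))>0)
q=w[m];c=d[::-1]*[1,-1]  # tray x axis
rel=q[:,:2]-TC;X=rel@c;Y=rel@d
ok=(abs(X)<.045)&(abs(Y)<.19)
rim=ok&(q[:,2]>.018)&(q[:,2]<.027);fl=ok&(q[:,2]>0)&(q[:,2]<.011)
print(rim.sum(),fl.sum(),np.median(q[rim,2]),np.median(q[fl,2]))
for y0 in np.arange(-.16,.16,.02):
    k=rim&(abs(Y-y0)<.01)
    if k.sum()>20: print(round(y0,3),np.percentile(X[k],[1,99]).round(4))
# cross walls: Y histogram of rim pts near the centre line
k=rim&(abs(X)<.012);h,e=np.histogram(Y[k],np.arange(-.18,.18,.004));print([(round(a+.002,3),int(b)) for a,b in zip(e,h) if b>15])
E
```

```text
time_s: 3.32
tool_pos: [0.5941, 0.1702, 0.2008]
eef_rot: [2.471, -1.925, -0.004]
wrist_force: [0.4, 0.1, 0.6]
grip_width: 0.0236
gripper_force: 59.1
t 3.33 p [0.5941 0.1702 0.2008] F [0.4 0.1 0.6] w 0.0236 gf 59
shift [-0.001  -0.0026  0.0007] turn [ 0.49 -0.2  -0.04]
3745 3448 0.020860868817937223 0.005489394487184329
-0.16 [-0.0231  0.0273]
-0.14 [-0.025   0.0292]
-0.12 [-0.0249  0.0292]
-0.1 [-0.025   0.0287]
-0.08 [-0.025  0.029]
-0.06 [-0.0252  0.029 ]
0.04 [-0.0252  0.0205]
0.06 [-0.0254  0.0278]
0.08 [-0.0251  0.0291]
0.1 [-0.0253  0.0289]
[(np.float64(-0.17), 104), (np.float64(-0.166), 139), (np.float64(-0.162), 159), (np.float64(-0.158), 189), (np.float64(-0.154), 164), (np.float64(-0.15), 103), (np.float64(-0.102), 70), (np.float64(-0.098), 21), (np.float64(0.046), 23), (np.float64(0.05), 44), (np.float64(0.094), 33), (np.float64(0.098), 64)]
```

View pics/w3.png

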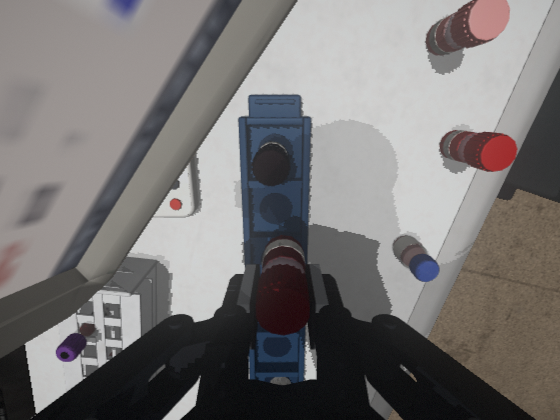

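The held dark red vial is at (283,300), over the pocket next to the black one (272,163). The tray is parallel to the tool and measures about 2 mm off in x, so I'm correcting for that.

```bash
sed -i 's/TC=np.array(\[.578,.2445\])/TC=np.array([.5802,.244])/' h.py; python3 -c "
from h import *
go(PK['dark'],.1105)"
```

```text
t 3.38 p [0.5938 0.1706 0.2012] F [-0.8 -0.3 -0.3] w 0.0232 gf 59
shift [ 0.0002 -0.0055  0.0907] turn [ 0.45 -0.19  0.01]
```

```bash
python3 -m handwheel '{"motion":[0,-0.0055,0.03,0.4,-0.2,0,-1,0,-0.0055,0.06,0.4,-0.2,0,-1,0,-0.0055,0.08,0.4,-0.2,0,-1,0,-0.0055,0.08,0.4,-0.2,0,-1]}';python3 -c "
from h import *
go(PK['dark'],.1105)"
```

```text
time_s: 3.88
tool_pos: [0.5976, 0.1717, 0.1204]
eef_rot: [2.478, -1.926, -0.003]
wrist_force: [-0.4, -0.1, 0.2]
grip_width: 0.0232
gripper_force: 59.1
t 3.88 p [0.5976 0.1717 0.1204] F [-0.4 -0.1  0.2] w 0.0232 gf 59
shift [ 0.0007 -0.0009  0.0099] turn [ 0.19 -0.03  0.08]
```

```bash
python3 -m handwheel '{"motion":[0,0,0.006,0,0,0,-1,0,0,0.009,0,0,0,-1,0,0,0.010,0,0,0,-1,0,0,0.010,0,0,0,-1]}';python3 -c "
from h import *
go(PK['dark'],.1105)"
```

```text
time_s: 4.38
tool_pos: [0.5995, 0.1713, 0.1119]
eef_rot: [-2.479, 1.93, -0.0]
wrist_force: [0.4, 0.0, -1.2]
grip_width: 0.0231
gripper_force: 59.1
t 4.38 p [0.5995 0.1713 0.1119] F [ 0.4  0.  -1.2] w 0.0231 gf 59
shift [-0.0002  0.0008  0.0014] turn [-0.02  0.   -0.  ]
```

```bash
python3 -m handwheel '{"motion":[0,0,0.0015,0,0,0,-1,0,0,0.003,0,0,0,-1,0,0,0.003,0,0,0,-1]}'
```

```text
time_s: 4.75
tool_pos: [0.5995, 0.1713, 0.1095]
eef_rot: [-2.479, 1.929, -0.001]
wrist_force: [-1.3, 0.4, 4.5]
grip_width: 0.0232
gripper_force: 59.7
```

```bash
python3 -m handwheel '{"motion":[0,0,0,0,0,0,0.1,0,0,0,0,0,0,0.1,0,0,0,0,0,0,0.1]}';python3 -m handwheel '{"motion":[0,0,-0.03,0,0,0,0.1,0,0,-0.06,0,0,0,0.1,0,0,-0.09,0,0,0,0.1,0,0,-0.09,0,0,0,0.1]}';python3 - <<'E'
from h import *
go(V['red'],.2)
px,w=wcloud();cv2.imwrite("pics/w4.png",px)
E
```

```text
time_s: 5.12
tool_pos: [0.5993, 0.1712, 0.1084]
eef_rot: [2.479, -1.93, -0.0]
wrist_force: [-0.8, 0.6, -0.3]
grip_width: 0.0466
gripper_force: 0.0
time_s: 5.62
tool_pos: [0.6006, 0.1717, 0.2016]
eef_rot: [-2.475, 1.926, -0.004]
wrist_force: [-0.1, -0.3, 0.2]
grip_width: 0.0467
gripper_force: 0.0
t 5.62 p [0.6006 0.1717 0.2016] F [-0.1 -0.3  0.2] w 0.0467 gf 0
shift [0.0548 0.1551 0.0006] turn [-0.32  0.04  0.02]
```

View pics/w4.png

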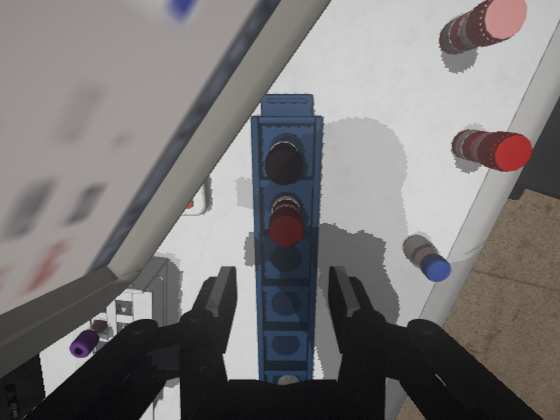

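Dark red stands upright in its pocket at (287,225), next to black (285,160). Next is red.

```bash
cat >> h.py <<'E'
def cap(n):
    px,w=wcloud();q=w.reshape(-1,3)
    m=(np.hypot(*(q[:,:2]-V[n]).T)<.025)&(q[:,2]>.055)&(q[:,2]<.068);q=q[m]
    c=(np.percentile(q,2,axis=0)+np.percentile(q,98,axis=0))/2
    print(n,len(q),c.round(4),np.ptp(q,axis=0).round(3));return c[:2]
E
python3 -m handwheel '{"motion":[0.018,0.05,0,0,0,0,0.1,0.036,0.1,0,0,0,0,0.1,0.055,0.155,0,-0.3,0,0,0.1,0.055,0.155,0,-0.3,0,0,0.1]}';python3 -c "
from h import *
c=cap('red');go(.5*c+.5*np.array(V['red']),.104)"
```

```text
time_s: 6.18
tool_pos: [0.4586, 0.0777, 0.1973]
eef_rot: [2.472, -1.927, -0.009]
wrist_force: [0.6, 0.0, -0.1]
grip_width: 0.0468
gripper_force: 0.0
red 905 [0.4654 0.0788 0.058 ] [0.025 0.025 0.006]
t 6.22 p [0.4608 0.0788 0.198 ] F [1.  0.3 1. ] w 0.0471 gf 0
shift [ 0.0001 -0.0044  0.094 ] turn [ 0.39 -0.01 -0.04]
```

```bash
python3 -m handwheel '{"motion":[0,-0.003,0.03,0.2,0,0,0.1,0,-0.003,0.06,0.2,0,0,0.1,0,-0.003,0.095,0.2,0,0,0.1,0,-0.003,0.095,0.2,0,0,0.1]}'; python3 -c "
from h import *
go(np.array([.4645,.0797]),.102)"
```

```text
time_s: 6.72
tool_pos: [0.4639, 0.0801, 0.101]
eef_rot: [2.473, -1.926, -0.006]
wrist_force: [-0.3, 0.1, 0.5]
grip_width: 0.0467
gripper_force: 0.0
t 6.72 p [0.4639 0.0801 0.101 ] F [-0.3  0.1  0.5] w 0.0467 gf 0
shift [ 0.0006 -0.0005 -0.001 ] turn [ 0.47 -0.07 -0.02]
```

```bash
python3 -m handwheel '{"motion":[0,0,0,0.4,0,0,-1,0,0,-0.001,0.4,0,0,-1,0,0,-0.002,0.4,0,0,-1,0,0,-0.002,0.4,0,0,-1]}'; python3 -m handwheel '{"motion":[0,0,-0.05,0,0,0,-1,0,0,-0.1,0,0,0,-1,0,0,-0.1,0,0,0,-1]}';python3 -c "
from h import *
go(PK['red'],.2)"
```

```text
time_s: 7.22
tool_pos: [0.4653, 0.0807, 0.1063]
eef_rot: [-2.475, 1.926, -0.006]
wrist_force: [-0.0, 0.3, -0.7]
grip_width: 0.0231
gripper_force: 58.7
time_s: 7.6
tool_pos: [0.4666, 0.0812, 0.21]
eef_rot: [-2.47, 1.922, -0.012]
wrist_force: [0.1, 0.0, -1.2]
grip_width: 0.0233
gripper_force: 58.9
t 7.60 p [0.4666 0.0812 0.21  ] F [ 0.1  0.  -1.2] w 0.0233 gf 59
shift [-0.1049 -0.15    0.0123] turn [-0.83  0.07  0.03]
```

```bash
python3 -m handwheel '{"motion":[-0.035,-0.05,0,0,0,0,-1,-0.07,-0.1,0,0,0,0,-1,-0.105,-0.15,0.005,-0.6,0,0,-1,-0.105,-0.15,0.005,-0.6,0,0,-1,-0.105,-0.15,0.005,-0.6,0,0,-1]}';python3 -c "
from h import *
go(PK['red'],.122)"
```

```text
time_s: 8.22
tool_pos: [0.5838, 0.2189, 0.2001]
eef_rot: [2.474, -1.926, -0.006]
wrist_force: [-0.4, -0.4, -0.5]
grip_width: 0.0234
gripper_force: 59.1
t 8.22 p [0.5838 0.2189 0.2001] F [-0.4 -0.4 -0.5] w 0.0234 gf 59
shift [-0.0003 -0.0032  0.0781] turn [ 0.42 -0.04  0.01]
```

```bash
python3 -m handwheel '{"motion":[0,-0.002,0.03,0.2,0,0,-1,0,-0.002,0.06,0.3,0,0,-1,0,-0.002,0.077,0.3,0,0,-1,0,-0.002,0.077,0.3,0,0,-1]}';python3 -c "
from h import *
go(PK['red'],.112)"
```

```text
time_s: 8.72
tool_pos: [0.585, 0.2185, 0.124]
eef_rot: [2.477, -1.929, -0.001]
wrist_force: [-0.3, -0.2, 0.1]
grip_width: 0.0233
gripper_force: 59.1
t 8.72 p [0.585  0.2185 0.124 ] F [-0.3 -0.2  0.1] w 0.0233 gf 59
shift [-0.0009 -0.0016  0.0119] turn [ 0.1  -0.04 -0.03]
```

```bash
python3 -m handwheel '{"motion":[-0.0005,-0.001,0.006,0,0,0,-1,-0.0005,-0.001,0.010,0,0,0,-1,-0.0005,-0.001,0.012,0,0,0,-1,-0.0005,-0.001,0.012,0,0,0,-1]}'
```

```text
time_s: 9.22
tool_pos: [0.5866, 0.2202, 0.1124]
eef_rot: [2.479, -1.93, 0.0]
wrist_force: [-1.0, 0.7, -0.4]
grip_width: 0.0231
gripper_force: 59.1
```

```bash
python3 -m handwheel '{"motion":[0,0,0.0015,0,0,0,-1,0,0,0.0015,0,0,0,-1]}';python3 -m handwheel '{"motion":[0,0,0.0015,0,0,0,-1,0,0,0.0015,0,0,0,-1]}'
```

```text
time_s: 9.48
tool_pos: [0.5867, 0.2202, 0.1111]
eef_rot: [-2.479, 1.929, -0.0]
wrist_force: [-0.2, -0.8, -0.9]
grip_width: 0.023
gripper_force: 59.1
time_s: 9.72
tool_pos: [0.5868, 0.2202, 0.1109]
eef_rot: [-2.479, 1.929, -0.001]
wrist_force: [-3.4, 0.1, 7.8]
grip_width: 0.023
gripper_force: 60.1
```

Contact at TCP z = 0.111. Now I release, lift and go to rose.

```bash
python3 -m handwheel '{"motion":[0,0,-0.001,0,0,0,0.1,0,0,-0.001,0,0,0,0.1,0,0,-0.001,0,0,0,0.1]}';python3 -m handwheel '{"motion":[0,0,-0.03,0,0,0,0.1,0,0,-0.06,0,0,0,0.1,0,0,-0.09,0,0,0,0.1,0,0,-0.09,0,0,0,0.1]}';python3 - <<'E'
from h import *
go(V['rose'],.2)
E
```

```text
time_s: 10.1
tool_pos: [0.5865, 0.2201, 0.1101]
eef_rot: [2.479, -1.93, -0.0]
wrist_force: [0.0, -0.1, -0.3]
grip_width: 0.047
gripper_force: 0.0
time_s: 10.6
tool_pos: [0.5878, 0.2206, 0.2033]
eef_rot: [-2.475, 1.927, -0.004]
wrist_force: [-0.1, 0.3, 0.6]
grip_width: 0.0473
gripper_force: 0.0
t 10.60 p [0.5878 0.2206 0.2033] F [-0.1  0.3  0.6] w 0.0473 gf 0
shift [0.2386 0.1856 0.002 ] turn [-0.31  0.07  0.01]
```

```bash
python3 -m handwheel '{"motion":[0.048,0.037,0,0,0,0,0.1,0.096,0.074,0,0,0,0,0.1,0.144,0.111,0,0,0,0,0.1,0.192,0.148,0,0,0,0,0.1,0.2386,0.182,0,-0.3,0,0,0.1]}';python3 -m handwheel '{"motion":[0,0,0,0,0,0,0.1,0,0,0,0,0,0,0.1]}';python3 -c "
from h import *
c=cap('rose');go(.5*c+.5*np.array(V['rose']),.102)"
```

```text
time_s: 11.22
tool_pos: [0.4671, -0.0574, 0.1997]
eef_rot: [2.475, -1.927, -0.006]
wrist_force: [0.9, -1.1, 0.5]
grip_width: 0.0472
gripper_force: 0.0
time_s: 11.48
tool_pos: [0.4685, -0.0559, 0.1999]
eef_rot: [2.475, -1.928, -0.006]
wrist_force: [-0.3, 0.3, -0.0]
grip_width: 0.0474
gripper_force: 0.0
rose 900 [ 0.4683 -0.0586  0.058 ] [0.026 0.025 0.006]
t 11.53 p [ 0.4688 -0.0554  0.2   ] F [-0.2 -0.  -0.3] w 0.0469 gf 0
shift [0.0016 0.0014 0.098 ] turn [0.32 0.01 0.01]
```

```bash
python3 -m handwheel '{"motion":[0.0015,0.001,0.03,0.2,0,0,0.1,0.0015,0.001,0.06,0.3,0,0,0.1,0.0015,0.001,0.098,0.3,0,0,0.1,0.0015,0.001,0.098,0.3,0,0,0.1]}'; python3 -c "
from h import *
go(np.array([.4675,-.0574]),.102)"
```

```text
time_s: 12.02
tool_pos: [0.466, -0.057, 0.1]
eef_rot: [2.476, -1.925, -0.007]
wrist_force: [-0.4, -0.1, 0.9]
grip_width: 0.0467
gripper_force: 0.0
t 12.03 p [ 0.466 -0.057  0.1  ] F [-0.4 -0.1  0.9] w 0.0467 gf 0
shift [ 0.0008 -0.0013 -0.002 ] turn [0.38 0.04 0.07]
```

```bash
python3 -m handwheel '{"motion":[0,-0.001,-0.001,0.4,0,0,-1,0,-0.001,-0.002,0.4,0,0,-1,0,-0.001,-0.003,0.4,0,0,-1,0,-0.001,-0.003,0.4,0,0,-1]}'; python3 -m handwheel '{"motion":[0,0,-0.05,0,0,0,-1,0,0,-0.1,0,0,0,-1,0,0,-0.1,0,0,0,-1]}';python3 -c "
from h import *
go(PK['rose'],.2)"
```

```text
time_s: 12.52
tool_pos: [0.4689, -0.0574, 0.106]
eef_rot: [-2.474, 1.926, -0.008]
wrist_force: [0.7, 0.4, -0.7]
grip_width: 0.0228
gripper_force: 58.7
time_s: 12.9
tool_pos: [0.4701, -0.0575, 0.2097]
eef_rot: [-2.47, 1.922, -0.017]
wrist_force: [-0.1, -0.7, -1.3]
grip_width: 0.0231
gripper_force: 58.9
t 12.90 p [ 0.4701 -0.0575  0.2097] F [-0.1 -0.7 -1.3] w 0.0231 gf 59
shift [-0.2902 -0.1807  0.0122] turn [-0.92 -0.09  0.03]
```

```bash
python3 -m handwheel '{"motion":[-0.05,-0.031,0,0,0,0,-1,-0.1,-0.062,0,0,0,0,-1,-0.15,-0.093,0,0,0,0,-1,-0.2,-0.124,0,0,0,0,-1,-0.25,-0.155,0,-0.6,0,0,-1]}';python3 -m handwheel '{"motion":[-0.04,-0.027,0.005,0,0,0,-1,-0.04,-0.027,0.005,0,0,0,-1,-0.04,-0.027,0.005,0,0,0,-1]}';python3 -c "
from h import *
go(PK['rose'],.122)"
```

```text
time_s: 13.52
tool_pos: [0.5567, 0.2245, 0.2057]
eef_rot: [2.476, -1.927, -0.004]
wrist_force: [1.1, -0.1, -0.7]
grip_width: 0.0232
gripper_force: 58.9
time_s: 13.9
tool_pos: [0.5728, 0.2679, 0.2004]
eef_rot: [2.476, -1.927, -0.004]
wrist_force: [0.4, -0.7, 0.5]
grip_width: 0.0232
gripper_force: 58.9
t 13.90 p [0.5728 0.2679 0.2004] F [ 0.4 -0.7  0.5] w 0.0232 gf 59
shift [-0.     -0.0017  0.0784] turn [ 0.3  -0.04  0.01]
```

```bash
python3 -m handwheel '{"motion":[0,-0.001,0.03,0.2,0,0,-1,0,-0.001,0.06,0.2,0,0,-1,0,-0.001,0.078,0.2,0,0,-1,0,-0.001,0.078,0.2,0,0,-1]}';python3 -c "
from h import *
go(PK['rose'],.112)"
```

```text
time_s: 14.4
tool_pos: [0.573, 0.2667, 0.1222]
eef_rot: [2.475, -1.93, -0.002]
wrist_force: [0.5, -0.3, 0.6]
grip_width: 0.0229
gripper_force: 58.9
t 14.40 p [0.573  0.2667 0.1222] F [ 0.5 -0.3  0.6] w 0.0229 gf 59
shift [-0.0012 -0.0015  0.0102] turn [ 0.18 -0.06 -0.08]
```

```bash
python3 -m handwheel '{"motion":[-0.0005,-0.001,0.006,0,0,0,-1,-0.0005,-0.001,0.010,0,0,0,-1,-0.0005,-0.001,0.011,0,0,0,-1,-0.0005,-0.001,0.011,0,0,0,-1]}'; python3 -m handwheel '{"motion":[0,0,0.001,0,0,0,-1,0,0,0.001,0,0,0,-1]}'
```

```text
time_s: 14.9
tool_pos: [0.5747, 0.2692, 0.1125]
eef_rot: [-2.479, 1.93, -0.0]
wrist_force: [0.5, -0.4, 0.1]
grip_width: 0.023
gripper_force: 58.9
time_s: 15.15
tool_pos: [0.5747, 0.2691, 0.1114]
eef_rot: [2.479, -1.93, -0.0]
wrist_force: [0.7, -0.0, -1.0]
grip_width: 0.0229
gripper_force: 58.9
```

```bash
python3 -m handwheel '{"motion":[0,0,0.0015,0,0,0,-1,0,0,0.0015,0,0,0,-1,0,0,0.0015,0,0,0,-1]}'
```

```text
time_s: 15.52
tool_pos: [0.5748, 0.2692, 0.1111]
eef_rot: [-2.479, 1.929, -0.001]
wrist_force: [-3.1, -0.9, 5.9]
grip_width: 0.0235
gripper_force: 59.9
```

Contact. I release and go to pale pink.

```bash
python3 -m handwheel '{"motion":[0,0,-0.001,0,0,0,0.1,0,0,-0.001,0,0,0,0.1,0,0,-0.001,0,0,0,0.1]}';python3 -m handwheel '{"motion":[0,0,-0.03,0,0,0,0.1,0,0,-0.06,0,0,0,0.1,0,0,-0.09,0,0,0,0.1,0,0,-0.09,0,0,0,0.1]}';python3 - <<'E'
from h import *
go(V['pale'],.2)
px,w=wcloud();cv2.imwrite("pics/w5.png",px)
E
```

```text
time_s: 15.9
tool_pos: [0.5747, 0.2691, 0.1106]
eef_rot: [2.479, -1.93, -0.0]
wrist_force: [0.0, 0.3, -0.1]
grip_width: 0.0467
gripper_force: 0.0
time_s: 16.4
tool_pos: [0.5759, 0.2697, 0.2038]
eef_rot: [-2.475, 1.926, -0.003]
wrist_force: [-0.1, 0.3, -0.7]
grip_width: 0.0471
gripper_force: 0.0
t 16.40 p [0.5759 0.2697 0.2038] F [-0.1  0.3 -0.7] w 0.0471 gf 0
shift [0.2349 0.1316 0.0027] turn [-0.31  0.09  0.01]
```

View pics/w5.png

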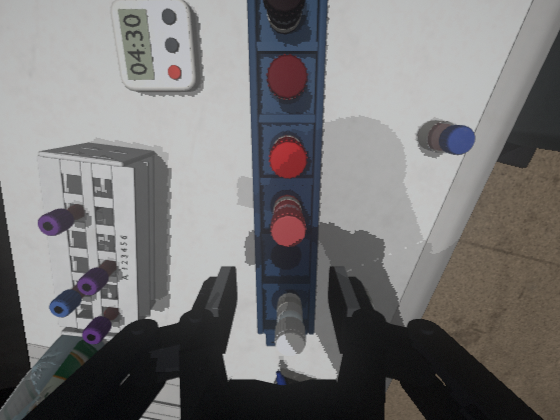

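The row so far is black, dark red (287,77), red (289,157), rose (288,222), an empty pocket, then white (290,320), all upright.

```bash
python3 -m handwheel '{"motion":[0.047,0.026,0,0,0,0,0.1,0.094,0.052,0,0,0,0,0.1,0.141,0.078,0,0,0,0,0.1,0.188,0.105,0,0,0,0,0.1,0.235,0.13,0,-0.3,0,0,0.1]}';python3 -m handwheel '{"motion":[0,0,0,0,0,0,0.1,0,0,0,0,0,0,0.1]}';python3 -c "
from h import *
c=cap('pale');go(.5*c+.5*np.array(V['pale']),.102)"
```

```text
time_s: 17.08
tool_pos: [0.5049, 0.0078, 0.1998]
eef_rot: [2.475, -1.926, -0.007]
wrist_force: [0.5, -0.7, 0.6]
grip_width: 0.047
gripper_force: 0.0
time_s: 17.32
tool_pos: [0.5061, 0.0094, 0.2002]
eef_rot: [2.475, -1.928, -0.006]
wrist_force: [0.4, 0.6, 0.0]
grip_width: 0.0471
gripper_force: 0.0
pale 897 [0.5081 0.0072 0.058 ] [0.025 0.025 0.006]
t 17.38 p [0.5063 0.0099 0.2003] F [-0.6  0.2 -0. ] w 0.0469 gf 0
shift [ 0.0016 -0.0009  0.0983] turn [0.35 0.01 0.01]
```

```bash
python3 -m handwheel '{"motion":[0.0015,-0.001,0.03,0.2,0,0,0.1,0.0015,-0.001,0.06,0.3,0,0,0.1,0.0015,-0.001,0.098,0.3,0,0,0.1,0.0015,-0.001,0.098,0.3,0,0,0.1]}'; python3 -c "
from h import *
go(np.array([.507,.0085]),.102)"
```

```text
time_s: 17.88
tool_pos: [0.5054, 0.0086, 0.1002]
eef_rot: [2.476, -1.925, -0.007]
wrist_force: [-1.0, -0.4, 0.8]
grip_width: 0.047
gripper_force: 0.0
t 17.88 p [0.5054 0.0086 0.1002] F [-1.  -0.4  0.8] w 0.0470 gf 0
shift [ 0.0005 -0.0015 -0.0018] turn [0.39 0.   0.07]
```

```bash
python3 -m handwheel '{"motion":[0,-0.001,-0.001,0.4,0,0,-1,0,-0.001,-0.002,0.4,0,0,-1,0,-0.001,-0.003,0.4,0,0,-1,0,-0.001,-0.003,0.4,0,0,-1]}'; python3 -m handwheel '{"motion":[0,0,-0.05,0,0,0,-1,0,0,-0.1,0,0,0,-1,0,0,-0.1,0,0,0,-1]}';python3 -c "
from h import *
go(PK['pale'],.2)"
```

```text
time_s: 18.38
tool_pos: [0.5084, 0.0084, 0.1065]
eef_rot: [-2.474, 1.926, -0.008]
wrist_force: [-0.3, 0.1, -0.6]
grip_width: 0.0229
gripper_force: 58.7
time_s: 18.75
tool_pos: [0.5096, 0.0084, 0.2104]
eef_rot: [-2.47, 1.922, -0.016]
wrist_force: [0.1, 0.3, -1.6]
grip_width: 0.0231
gripper_force: 58.9
t 18.75 p [0.5096 0.0084 0.2104] F [ 0.1  0.3 -1.6] w 0.0231 gf 59
shift [-0.286  -0.1262  0.0123] turn [-0.94 -0.03  0.03]
```

```bash
python3 -m handwheel '{"motion":[-0.05,-0.022,0,0,0,0,-1,-0.1,-0.044,0,0,0,0,-1,-0.15,-0.066,0,0,0,0,-1,-0.2,-0.088,0,0,0,0,-1,-0.25,-0.11,0,-0.6,0,0,-1]}';python3 -m handwheel '{"motion":[-0.036,-0.017,0.005,0,0,0,-1,-0.036,-0.017,0.005,0,0,0,-1,-0.036,-0.017,0.005,0,0,0,-1]}';python3 -c "
from h import *
go(PK['pale'],.122)"
```

```text
time_s: 19.38
tool_pos: [0.5524, 0.279, 0.2058]
eef_rot: [2.476, -1.927, -0.004]
wrist_force: [1.3, 0.2, -0.7]
grip_width: 0.0234
gripper_force: 58.9
time_s: 19.75
tool_pos: [0.5601, 0.3162, 0.2007]
eef_rot: [2.476, -1.927, -0.004]
wrist_force: [-0.8, -0.7, 0.5]
grip_width: 0.0233
gripper_force: 58.9
t 19.75 p [0.5601 0.3162 0.2007] F [-0.8 -0.7  0.5] w 0.0233 gf 59
shift [-0.0002 -0.0022  0.0787] turn [ 0.29 -0.04  0.  ]
```

```bash
python3 -m handwheel '{"motion":[0,-0.001,0.03,0.2,0,0,-1,0,-0.001,0.06,0.2,0,0,-1,0,-0.001,0.078,0.2,0,0,-1,0,-0.001,0.078,0.2,0,0,-1]}';python3 -c "
from h import *
go(PK['pale'],.112)"
```

```text
time_s: 20.25
tool_pos: [0.5604, 0.315, 0.1223]
eef_rot: [2.475, -1.93, -0.001]
wrist_force: [-0.2, -0.8, 0.4]
grip_width: 0.0228
gripper_force: 58.9
t 20.25 p [0.5604 0.315  0.1223] F [-0.2 -0.8  0.4] w 0.0228 gf 59
shift [-0.0013 -0.0018  0.0103] turn [ 0.17 -0.08 -0.08]
```

```bash
python3 -m handwheel '{"motion":[-0.0005,-0.001,0.006,0,0,0,-1,-0.0005,-0.001,0.010,0,0,0,-1,-0.0005,-0.001,0.011,0,0,0,-1,-0.0005,-0.001,0.011,0,0,0,-1]}'; python3 -m handwheel '{"motion":[0,0,0.001,0,0,0,-1,0,0,0.001,0,0,0,-1]}'
```

```text
time_s: 20.75
tool_pos: [0.562, 0.3175, 0.1128]
eef_rot: [-2.479, 1.93, -0.0]
wrist_force: [-0.8, 0.4, -0.7]
grip_width: 0.0231
gripper_force: 58.9
time_s: 21.0
tool_pos: [0.5621, 0.3176, 0.1118]
eef_rot: [-2.479, 1.929, -0.0]
wrist_force: [-0.1, 1.4, 0.1]
grip_width: 0.0229
gripper_force: 59.0
```

```bash
python3 -m handwheel '{"motion":[0,0,0.0015,0,0,0,-1,0,0,0.0015,0,0,0,-1,0,0,0.0015,0,0,0,-1]}'
```

```text
time_s: 21.38
tool_pos: [0.5621, 0.3176, 0.1116]
eef_rot: [-2.479, 1.929, -0.001]
wrist_force: [-3.7, -1.1, 6.9]
grip_width: 0.0229
gripper_force: 60.0
```

```bash
python3 -m handwheel '{"motion":[0,0,-0.001,0,0,0,0.1,0,0,-0.001,0,0,0,0.1,0,0,-0.001,0,0,0,0.1]}';python3 -m handwheel '{"motion":[0,0,-0.03,0,0,0,0.1,0,0,-0.06,0,0,0,0.1,0,0,-0.09,0,0,0,0.1,0,0,-0.11,0,0,0,0.1]}';python3 -m handwheel '{"motion":[0,0.06,0,0,0,0,0.1,0,0.12,0,0,0,0,0.1,0,0.18,0,0,0,0,0.1,0,0.22,0,0,0,0,0.1,0,0.22,0,0,0,0,0.1]}';python3 - <<'E'
from h import *
a=eyes.get_image("top")["pixels"][150:290,150:430];b=eyes.get_image("side")["pixels"][120:310,180:380]
cv2.imwrite("pics/fin.png",np.hstack([cv2.resize(a,(480,240)),cv2.resize(b,(253,240))]))
E
```

```text
time_s: 21.75
tool_pos: [0.5619, 0.3174, 0.1108]
eef_rot: [2.479, -1.93, -0.0]
wrist_force: [-0.4, 0.1, -0.2]
grip_width: 0.0471
gripper_force: 0.0
time_s: 22.25
tool_pos: [0.5622, 0.3176, 0.2226]
eef_rot: [-2.478, 1.929, -0.001]
wrist_force: [0.3, 0.3, 0.3]
grip_width: 0.047
gripper_force: 0.0
time_s: 22.88
tool_pos: [0.3467, 0.2627, 0.2215]
eef_rot: [-2.48, 1.927, 0.001]
wrist_force: [0.8, -0.2, 0.7]
grip_width: 0.0469
gripper_force: 0.0
```

View pics/fin.png

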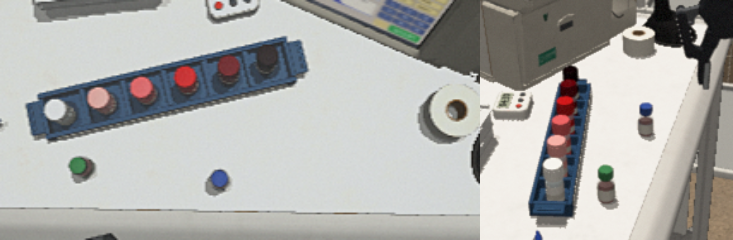

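The top crop shows white (57,110), pale pink (98,98), rose (141,90), red (185,78), dark red (230,67) and black (267,58). All six stand upright in the tray, and the controls at (82,166) and (219,180) are where they were.

```bash
python3 -c "
from h import *
print(ticket.sign_off())"
```

```text
the job is handed in; nothing more can be done
None
```

The pale pink, rose, red and dark red vials stand upright in the four middle pockets, so the row darkens steadily from white to black; the end and control vials are where they were, and I handed the job in at about 23 s of robot time (no verdict was shown).

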